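# Feel along the xylophone bars

## Robot

A 7-joint arm with a two-finger parallel gripper is mounted at the origin on the work surface. World frame = base frame: x ahead of the robot, y to its left, z up, the work surface at z = 0. Lengths are in mm, angles in rad, forces in N, time in s.
With the tool pointing down it reaches from about 400 to 875 mm from the base axis. Payload 4.4 kg.
Tool frame: the origin (TCP) lies at the very end of the fingers, on their centre line; the grasp point (between the pads) lies 19 mm behind it; z points along the fingers, y is the line along which they close (so a half turn about z gives the same grasp; the last joint's range is limited). The gripper opens to 85 mm and grips with 20 to 120 N. Pads are 22 mm wide; open, the fingers measure 114 mm over their backs; the gripper's body (76 mm by 85 mm) begins 54 mm behind the grasp point. The pads swing forward as they close: fully open they stand 13 mm farther back than shut.
Start: joints at [-1.196, 0.628, 0.038, 1.517, -0.027, 0.996, -0.02], TCP at [277.31, 587.892, 231.313] pointing down, gripper open.
Joint ranges: [-3.06, 3.06], [-0.37, 2.12], [-1.25, 1.32], [0.18, 2.47], [-1.1, 4.24], [0.23, 1.98], [-2.94, 2.94]. Speed limits (rad/s): [2.57, 2.57, 3.14, 3.14, 3.14, 3.14, 3.14].

## Interface

Orientations are given as [roll, pitch, yaw] about the fixed x, y, z axes, in that order (R = Rz(yaw) Ry(pitch) Rx(roll)).
In Python, from cell import sensors, get_image, camera_params, order gives the robot as it stands.
- The arm moves only by the shell command python3 -m inch 'ROWS' [OPENING]. ROWS is JSON, a list that holds one entry, the list of rows, each a list of 4 numbers: the shift along the tool's x, y, z in cm, then the turn about the tool's z in degrees. A call has 1 to 8 rows; each row is the pose to reach, as a shift and turn from the pose commanded when the call began, along the tool's axes at that moment; what a row does not reach only later rows make up. A row lasts 1/12 s, in which the tool goes at most 41.7 mm and 7.16 degrees, less where a joint would pass 70% of its speed; a pose out of reach is approached as far as the arm can. A call with a gripper value outside its range is refused whole. OPENING is the finger opening in cm, from 0 to 8.54, set as the call begins (- or left out, the last holds). The fingers move at their own pace and stop on an object; the grip force is fixed at half the most. Time passes only in rows, so rows that repeat a pose let the fingers close. It gives the time, the measured TCP pose, the force, the opening and the grip force at its end, in the units of the state.
- sensors.read_state(): the state, without advancing time (a new reading comes with each control period).
- get_image(name): name is "side" or "top" or "wrist"; returns the picture (420x560x3 uint8, blue, green, red); there is no depth.
- camera_params(name): a dict with "mtx" (3x3 intrinsics, pixels), "rvec" (rotation vector, rad) and "tvec" (3), from world to camera coordinates, as OpenCV has them. Camera axes: x right, y down, z forward; pixel columns grow to the right and rows downward; lengths in mm; the calibration is good to about 2 mm. A picture is of the moment at which its call begins: read the wrist's pose just before it. camera_params takes no time and is no camera call; for the wrist camera it gives the pose at the moment of the call.
- order.finish_job(): hands the job in; it is judged then, once.
The state is a dict: "clock": time; "qpos": joint angles; "qd": joint speeds; "tau": joint torques, N m; "eef_pos": TCP position; "tool_rot": TCP orientation; "force": force on the tool from outside, world axes, zero at the start; "torque": the same for the moment, N m; "width": finger opening in mm; "gripper_force": force on a finger pad.
Only numpy, scipy, OpenCV 4.12 (cv2) and the standard library are available. Lean on these libraries where they do the work, as an engineer would, in place of code of your own. Each camera call takes 0.05 s, during which the arm holds its last target. There are 200 camera calls.

## Task

Check that every bar of the newly built xylophone is free on its cushion: run your fingertips gently along the row from the longest bar to the shortest, so that each bar dips a little in its turn (a few millimetres) and none is pushed hard down to its stop, then take the hand away. Use the fingertips only, not the beater: do not lift the xylophone or shove it out of place, and leave the other things on the bench alone.

Things in the scene. Friction and masses are not known exactly. Their poses are not given: they have to be found in the camera images.
- xylophone: home-made wooden xylophone standing loose on the bench on rubber feet, 1.5 to 2.1 kg: two low rails carrying six plain wooden bars side by side. Origin: centre of its underside. Its x axis runs along the row from the longest bar to the shortest, y along the bars, z up. It may stand turned any way round. Over all 245 mm along the row, 220 mm wide at the long end; nothing on it is higher than the bars' tops, 60 mm above the bench. The rails' tops are 22 mm lower.
- bar1_mid (a point): middle of the top face of bar 1 of 6 (1 is the longest, 6 the shortest), 220 mm long, 30 mm wide, 12 mm thick. The top has a flat 10 mm wide strip along the bar; on both sides of it the top slopes 5 mm down over 10 mm, so that a fingertip pressing 1 to 4 mm deep rides from bar to bar. Bars are 36 mm apart, centre to centre. The point sinks with the bar.
- bar1 (a joint): how far bar 1 is pressed down on its springy cushion, in m: 0 at rest, 0.008 hard down at its stop. It starts to sink at about 1 N, needs about 0.7 N more for each mm, and springs back up when let go.
- bar2_mid (a point): middle of the top face of bar 2 of 6 (1 is the longest, 6 the shortest), 204 mm long, 30 mm wide, 12 mm thick. The top has a flat 10 mm wide strip along the bar; on both sides of it the top slopes 5 mm down over 10 mm, so that a fingertip pressing 1 to 4 mm deep rides from bar to bar. Bars are 36 mm apart, centre to centre. The point sinks with the bar.
- bar2 (a joint): how far bar 2 is pressed down on its springy cushion, in m: 0 at rest, 0.008 hard down at its stop. It starts to sink at about 1 N, needs about 0.7 N more for each mm, and springs back up when let go.
- bar3_mid (a point): middle of the top face of bar 3 of 6 (1 is the longest, 6 the shortest), 188 mm long, 30 mm wide, 12 mm thick. The top has a flat 10 mm wide strip along the bar; on both sides of it the top slopes 5 mm down over 10 mm, so that a fingertip pressing 1 to 4 mm deep rides from bar to bar. Bars are 36 mm apart, centre to centre. The point sinks with the bar.
- bar3 (a joint): how far bar 3 is pressed down on its springy cushion, in m: 0 at rest, 0.008 hard down at its stop. It starts to sink at about 1 N, needs about 0.7 N more for each mm, and springs back up when let go.
- bar4_mid (a point): middle of the top face of bar 4 of 6 (1 is the longest, 6 the shortest), 172 mm long, 30 mm wide, 12 mm thick. The top has a flat 10 mm wide strip along the bar; on both sides of it the top slopes 5 mm down over 10 mm, so that a fingertip pressing 1 to 4 mm deep rides from bar to bar. Bars are 36 mm apart, centre to centre. The point sinks with the bar.
- bar4 (a joint): how far bar 4 is pressed down on its springy cushion, in m: 0 at rest, 0.008 hard down at its stop. It starts to sink at about 1 N, needs about 0.7 N more for each mm, and springs back up when let go.
- bar5_mid (a point): middle of the top face of bar 5 of 6 (1 is the longest, 6 the shortest), 156 mm long, 30 mm wide, 12 mm thick. The top has a flat 10 mm wide strip along the bar; on both sides of it the top slopes 5 mm down over 10 mm, so that a fingertip pressing 1 to 4 mm deep rides from bar to bar. Bars are 36 mm apart, centre to centre. The point sinks with the bar.
- bar5 (a joint): how far bar 5 is pressed down on its springy cushion, in m: 0 at rest, 0.008 hard down at its stop. It starts to sink at about 1 N, needs about 0.7 N more for each mm, and springs back up when let go.
- bar6_mid (a point): middle of the top face of bar 6 of 6 (1 is the longest, 6 the shortest), 140 mm long, 30 mm wide, 12 mm thick. The top has a flat 10 mm wide strip along the bar; on both sides of it the top slopes 5 mm down over 10 mm, so that a fingertip pressing 1 to 4 mm deep rides from bar to bar. Bars are 36 mm apart, centre to centre. The point sinks with the bar.
- bar6 (a joint): how far bar 6 is pressed down on its springy cushion, in m: 0 at rest, 0.008 hard down at its stop. It starts to sink at about 1 N, needs about 0.7 N more for each mm, and springs back up when let go.
- beater: bystander, to be left alone: xylophone beater lying beside the xylophone: stick with ball head and cork grip, 205 mm long, 24 mm thick; origin under its middle, x towards the head
- sanding_block: bystander, to be left alone: cork sanding block 100 x 55 x 32 mm lying beside the xylophone; origin centre of underside
- offcut: bystander, to be left alone: wooden offcut 45 x 90 x 30 mm lying past the short end of the xylophone; origin centre of underside
- jar: bystander, to be left alone: closed glass jar, 72 mm across, 100 mm high; origin centre of underside
- glue: bystander, to be left alone: white glue bottle, 54 mm across, 150 mm high; origin centre of underside
- screwdriver: bystander, to be left alone: screwdriver lying on the bench, along its x axis
- hammer: bystander, to be left alone: hammer lying on the bench, along its x axis

How it is judged (in metres and radians):
On the way, in this order (a step that is already met when the one before it is completed fails the run):
1. bar 1 dips under the fingertips (value of joint bar1 above 0.0007 m and contact force between the fingers and xylophone above 0.2 N), for 0.04 s.
2. bar 2 dips under the fingertips (value of joint bar2 above 0.0007 m and contact force between the fingers and xylophone above 0.2 N), for 0.04 s.
3. bar 3 dips under the fingertips (value of joint bar3 above 0.0007 m and contact force between the fingers and xylophone above 0.2 N), for 0.04 s.
4. bar 4 dips under the fingertips (value of joint bar4 above 0.0007 m and contact force between the fingers and xylophone above 0.2 N), for 0.04 s.
5. bar 5 dips under the fingertips (value of joint bar5 above 0.0007 m and contact force between the fingers and xylophone above 0.2 N), for 0.04 s.
6. bar 6 dips under the fingertips (value of joint bar6 above 0.0007 m and contact force between the fingers and xylophone above 0.2 N), for 0.04 s.
At the end, for the whole second after the job is handed in: All six bars were dipped by more than 0.7 mm by the fingertips, in order from the longest to the shortest, and have sprung back up (within 0.6 mm of rest); the xylophone stands level and still within 20 mm of where it began (value of joint each of bar1, bar2, bar3, bar4, bar5, bar6 below 0.0006 m and distance of xylophone from where it was at the start of the episode below 0.02 m and angle between xylophone's own z axis and vertical below 0.05 rad and linear speed of xylophone below 0.01 m/s); the robot touches nothing.
It fails at once if a bar is pushed hard down (more than 7.5 mm of its 8 mm) (value of joint any of bar1, bar2, bar3, bar4, bar5, bar6 above 0.0075 m).
It fails at once if the xylophone is shoved more than 20 mm from its place (distance of xylophone from where it was at the start of the episode above 0.02 m).
It fails at once if the xylophone is lifted more than 8 mm or tipped (height (world z) of xylophone above 0.008 m or angle between xylophone's own z axis and vertical above 0.08 rad).
It fails at once if another thing on the bench is moved more than 30 mm, or knocked over (distance of any of beater, sanding_block, offcut, jar, glue, screwdriver, hammer from where it was at the start of the episode above 0.03 m or angle between any of jar, glue's own z axis and vertical above 0.5 rad).
It fails at once if the beater is picked up (height (world z) of beater above 0.02 m).
It also fails if it takes over 40 s, if anything falls off the work surface, if the arm or the gripper's body presses on something with over 40 N, if the wrist force passes 120 N, or if a joint passes its speed limit or range.

## Working session

There is one attempt and no reset: what is moved stays moved. The work goes in short steps, Python scripts to look and compute and a shell command to move; the robot and the scene stay as the last step left them, time stands still between calls to the robot, and variables do not carry over. Pictures are saved under pics/ and viewed, at most 10 in all, crops included, and the job is handed in when it is done.

```bash
mkdir -p pics; python3 - <<'E'
from cell import sensors,get_image,camera_params
import cv2
s=sensors.read_state();print({k:s[k] for k in('clock','eef_pos','tool_rot','force','width')})
for n in("top","side"):
    cv2.imwrite(f"pics/{n}0.png",get_image(n));p=camera_params(n);print(n,p)
E
```

```text
{'clock': 0.0, 'eef_pos': array([277.06044027, 587.29629756, 230.39030511]), 'tool_rot': array([-3.13969223e+00,  1.34521262e-05,  2.70073642e+00]), 'force': array([-0.68412596, -0.44800779, -0.00387322]), 'width': 85.07550968892136}
top {'mtx': array([[409.55378366,   0.        , 278.76479614],
       [  0.        , 409.55378366, 206.25083318],
       [  0.        ,   0.        ,   1.        ]]), 'rvec': array([ 2.07159608, -2.15555897,  0.22113655]), 'tvec': array([  -4.70467172,  539.87349627, 1120.47434861])}
side {'mtx': array([[525.22620793,   0.        , 279.19727002],
       [  0.        , 525.22620793, 222.07969393],
       [  0.        ,   0.        ,   1.        ]]), 'rvec': array([ 2.04245555, -0.53949007,  0.32483455]), 'tvec': array([-477.15895547,  195.22047681, 1480.29686417])}
```

View pics/top0.png

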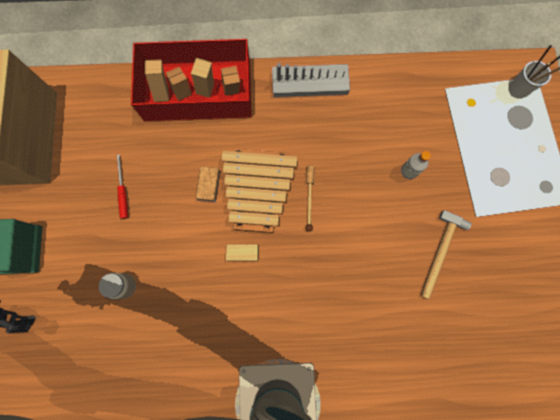

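View pics/side0.png

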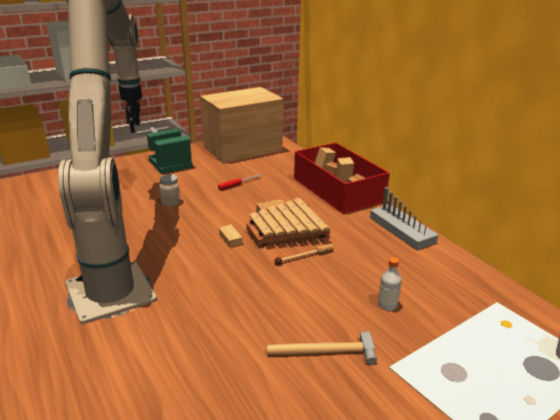

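The top view shows the xylophone at about (258,190). Its longest bar is at the far end (row 160) and its shortest is nearest the robot (row 218). The offcut is at (242,252), the sanding block at (207,184) and the beater at (310,195).

```bash
cat > h.py <<'E'
import cv2,numpy as np
def cast(p,uv,z):
    R=cv2.Rodrigues(p['rvec'])[0];t=p['tvec'].reshape(3);C=-R.T@t
    uv=np.asarray(uv,float).reshape(-1,2)
    d=np.c_[uv,np.ones(len(uv))]@np.linalg.inv(p['mtx']).T@R
    return C+d*((z-C[2])/d[:,2])[:,None]
def bars(im,roi,lo,hi,amin):
    x0,y0,x1,y1=roi;m=cv2.inRange(cv2.cvtColor(im,cv2.COLOR_BGR2HSV),lo,hi)
    k=np.zeros_like(m);k[y0:y1,x0:x1]=m[y0:y1,x0:x1]
    cs=cv2.findContours(k,cv2.RETR_EXTERNAL,cv2.CHAIN_APPROX_NONE)[0]
    return k,[c for c in cs if cv2.contourArea(c)>amin]
E
python3 - <<'E'
from h import *
from cell import camera_params
im=cv2.imread('pics/top0.png');p=camera_params('top')
hsv=cv2.cvtColor(im,cv2.COLOR_BGR2HSV)
print([hsv[r,258].tolist() for r in range(148,234,2)])
k,cs=bars(im,(215,145,302,228),(12,60,150),(25,170,255),60)
for c in cs:
    r=cv2.minAreaRect(c);b=cv2.boxPoints(r);w=cast(p,b,60)
    print(np.round(r[0],1),np.round(cast(p,r[0],60)[0]),np.round(np.linalg.norm(w[1]-w[0])),np.round(np.linalg.norm(w[2]-w[1])),round(r[2],1))
cv2.imwrite('pics/crop.png',cv2.resize(np.hstack([im[130:270,190:330],cv2.cvtColor(k,8)[130:270,190:330]]),None,fx=2.8,fy=2.8,interpolation=0))
E
```

```text
[[13, 173, 192], [13, 168, 187], [13, 168, 196], [16, 140, 207], [18, 132, 212], [19, 128, 215], [18, 132, 216], [18, 132, 206], [15, 141, 119], [16, 142, 206], [18, 130, 214], [19, 128, 216], [19, 132, 216], [18, 135, 194], [15, 143, 123], [16, 140, 208], [18, 130, 214], [19, 129, 216], [18, 132, 217], [18, 138, 199], [15, 143, 123], [16, 140, 209], [18, 132, 214], [19, 129, 215], [18, 132, 217], [17, 135, 199], [15, 155, 127], [16, 140, 210], [18, 134, 211], [20, 132, 215], [18, 130, 216], [17, 134, 207], [15, 153, 133], [16, 139, 207], [17, 132, 210], [20, 127, 215], [18, 132, 217], [18, 132, 218], [15, 151, 154], [13, 173, 201], [13, 172, 212], [13, 173, 177], [12, 165, 124]]
[258. 186.] [601.  32.  60.] 254.0 245.0 90.0
```

View pics/crop.png

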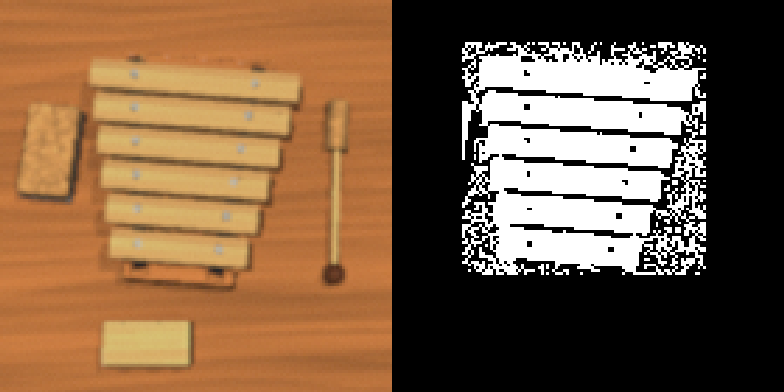

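The crop shows six bars turned by about 3° in the image. A saturation limit near 148 should separate them from the bench.

```bash
python3 - <<'E'
from h import *
from cell import camera_params
im=cv2.imread('pics/top0.png');p=camera_params('top')
k,cs=bars(im,(216,145,302,232),(15,60,165),(25,148,255),100)
P=[]
for c in sorted(cs,key=lambda c:c[:,0,1].mean()):
    r=cv2.minAreaRect(c);b=cv2.boxPoints(r);w=cast(p,b,58)
    x=cast(p,r[0],58)[0];P.append(x)
    print(np.round(r[0],1),np.round(x,1),np.round(np.linalg.norm(w[1]-w[0])),np.round(np.linalg.norm(w[2]-w[1])),round(r[2],1))
P=np.array(P);d=P[-1]-P[0];print(np.linalg.norm(np.diff(P,axis=0),axis=1),np.degrees(np.arctan2(d[1],d[0])))
E
```

```text
[259. 158.] [686.   26.1  58. ] 31.0 220.0 4.6
[257.9 169.8] [649.8  30.6  58. ] 29.0 206.0 4.4
[256.4 181.6] [614.4  35.8  58. ] 29.0 190.0 4.5
[255.5 193.6] [578.6  39.5  58. ] 29.0 173.0 4.5
[254.1 205.7] [543.4  44.4  58. ] 30.0 156.0 4.1
[253.2 218.1] [507.1  47.9  58. ] 30.0 140.0 4.6
[36.41389172 35.85053213 35.91196729 35.6003673  36.42296005] 173.04024133808304
```

```bash
cat > d.py <<'E'
import numpy as np,sys
from cell import sensors
s=sensors.read_state();e=s['eef_pos'];yaw=s['tool_rot'][2]
A=np.array([686,26.1]);B=np.array([507.1,47.9]);u=(B-A)/np.linalg.norm(B-A);v=np.array([-u[1],u[0]])
c,n=np.cos(yaw),np.sin(yaw);M=np.array([[c,n],[n,-c]])
print('t',s['clock'],'pos',e.round(2),'rot',np.degrees(s['tool_rot']).round(2),'F',s['force'].round(2),'w',round(s['width'],1))
print('along',((e[:2]-A)@u).round(1),'across',((e[:2]-A)@v).round(1),'yaw err',round(np.degrees(np.arctan2(u[1],u[0])-yaw),2))
print('tool shift to bar1 mid',(M@(A-e[:2])).round(1))
E
python3 d.py
```

```text
t 0.1 pos [277.04 587.38 230.48] rot [-179.9     0.    154.74] F [-0.09  0.24 -0.61] w 85.5
along 473.8 across -507.7 yaw err 18.31
tool shift to bar1 mid [-609.3 -333.1]
```

```bash
python3 -m inch '[[[-2,-1.1,0,-1],[-5,-2.75,0,-3],[-8,-4.4,0,-5],[-11,-6,0,-8],[-14,-7.65,0,-11],[-17,-9.3,0,-14],[-20,-10.9,0,-17],[-23,-12.6,0,-18.3]]]' 0; python3 d.py
```

```text
clock: 0.77
eef_pos: [432.1, 374.3, 231.0]
tool_rot: [-3.141, -0.001, 3.023]
force: [0.3, -0.3, -0.6]
width: -0.1
gripper_force: 0.0
t 0.7667 pos [432.14 374.28 231.01] rot [-1.7998e+02 -3.0000e-02  1.7319e+02] F [ 0.34 -0.26 -0.56] w -0.1
along 294.1 across -314.9 yaw err -0.14
tool shift to bar1 mid [-293.3 -315.6]
```

```bash
python3 -m inch '[[[-2.4,-2.6,0,0],[-4.8,-5.2,0,0],[-7.2,-7.8,0,0],[-9.6,-10.4,0,0],[-12,-13,0,0],[-14.4,-15.6,0,0],[-16.8,-18.2,0,0],[-18,-20,0,0]]]'; python3 -m inch '[[[-2.4,-2.4,1,0],[-4.8,-4.8,2,0],[-7.2,-7.2,3,0],[-9.2,-9.2,5,0],[-10.5,-10.8,7,0],[-10.5,-10.8,9,0],[-10.5,-10.8,10,0],[-10.5,-10.8,10,0]]]'; python3 d.py
```

```text
clock: 1.43
eef_pos: [588.4, 150.9, 230.9]
tool_rot: [-3.14, 0.001, 3.016]
force: [1.1, -0.3, 0.7]
width: -0.2
gripper_force: 0.0
clock: 2.1
eef_pos: [674.6, 35.9, 128.0]
tool_rot: [-3.141, -0.007, 3.02]
force: [-1.2, 0.7, -0.5]
width: -0.0
gripper_force: 0.0
t 2.1 pos [674.64  35.89 128.01] rot [-179.97   -0.37  173.05] F [-1.21  0.75 -0.51] w -0.0
along 12.5 across -8.3 yaw err -0.0
tool shift to bar1 mid [-12.5  -8.3]
```

```bash
python3 -m inch '[[[-0.6,-0.4,1,0],[-1.3,-0.8,2,0],[-1.6,-0.8,3,0],[-1.6,-0.8,4,0],[-1.6,-0.8,4.6,0],[-1.6,-0.8,4.6,0],[-1.6,-0.8,4.6,0],[-1.6,-0.8,4.6,0]]]'; python3 d.py; python3 - <<'E'
from h import *
from cell import get_image
a=get_image('wrist');b=get_image('side')[170:290,210:370];t=get_image('top');cv2.imwrite('pics/top1.png',t)
cv2.imwrite('pics/w1.png',cv2.hconcat([cv2.resize(a,(480,360)),cv2.resize(b,(320,360))[:, :] ]))
E
```

```text
clock: 2.77
eef_pos: [692.3, 26.0, 85.7]
tool_rot: [3.141, 0.001, 3.02]
force: [-0.5, -0.2, 0.2]
width: 0.4
gripper_force: 0.0
t 2.7667 pos [692.28  25.97  85.69] rot [1.7998e+02 3.0000e-02 1.7306e+02] F [-0.53 -0.17  0.18] w 0.4
along -6.3 across -0.6 yaw err -0.01
tool shift to bar1 mid [ 6.3 -0.6]
```

View pics/w1.png

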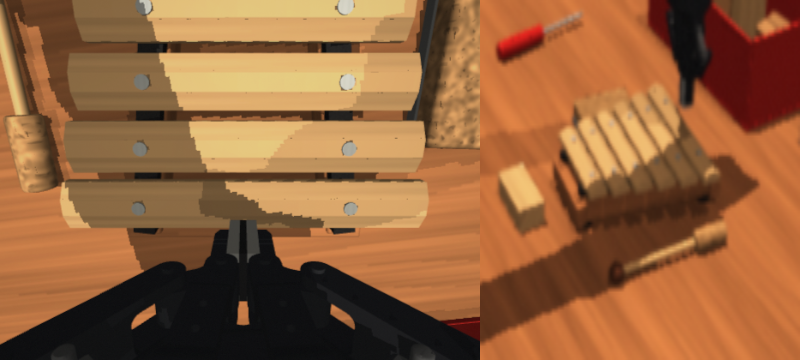

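The wrist view shows the closed tips at about (243,222), over bar 1's outer half as expected. Bar 1 spans rows 180–228, and the beater and block are well to the sides. I'll cross-check the bar positions with the wrist calibration.

```bash
python3 - <<'E'
from h import *
from cell import camera_params
p=camera_params('wrist');s=560/480
for uv in[(244,204),(244,147),(244,82)]: print(cast(p,np.array(uv)*s,58).round(1))
print((cv2.projectPoints(np.array([[686,26.1,58],[692.3,26,85.7]]),p['rvec'],p['tvec'],p['mtx'],None)[0]/s).round(1).tolist())
E
```

```text
[[685.8  27.8  58. ]]
[[651.3  32.   58. ]]
[[616.2  36.3  58. ]]
[[[241.2, 204.6]], [[242.2, 234.2]]]
```

```bash
python3 -m inch '[[[0.2,0,0.8,0],[0.5,0,1.6,0],[0.5,0,2,0],[0.5,0,2.2,0],[0.5,0,2.3,0],[0.5,0,2.3,0],[0.5,0,2.3,0],[0.5,0,2.3,0]]]'; python3 d.py; python3 -m inch '[[[0,0,0.1,0],[0,0,0.2,0],[0,0,0.3,0],[0,0,0.4,0],[0,0,0.4,0],[0,0,0.4,0],[0,0,0.4,0],[0,0,0.4,0]]]'; python3 d.py
```

```text
clock: 3.58
eef_pos: [687.4, 26.3, 62.5]
tool_rot: [3.141, 0.001, 3.02]
force: [0.3, 0.1, 0.4]
width: 0.0
gripper_force: 0.0
t 3.5833 pos [687.43  26.27  62.55] rot [1.7999e+02 3.0000e-02 1.7304e+02] F [0.26 0.05 0.37] w 0.0
along -1.4 across -0.3 yaw err 0.01
tool shift to bar1 mid [ 1.4 -0.3]
clock: 4.25
eef_pos: [687.3, 26.3, 58.5]
tool_rot: [3.141, 0.0, 3.02]
force: [-0.6, 0.3, 2.3]
width: 0.1
gripper_force: 1.0
t 4.25 pos [687.28  26.3   58.46] rot [1.7999e+02 2.0000e-02 1.7304e+02] F [-0.58  0.33  2.27] w 0.1
along -1.3 across -0.4 yaw err 0.01
tool shift to bar1 mid [ 1.3 -0.4]
```

```bash
python3 -m inch '[[[0,0,0.05,0],[0,0,0.1,0],[0.4,0,0.1,0],[0.8,0,0.1,0],[1.2,0,0.1,0],[1.6,0,0.1,0],[2,0,0.1,0],[2.4,0,0.1,0]]]'; python3 d.py;  python3 -m inch '[[[0.4,0,0,0],[0.8,0,0,0],[1.2,0,0,0],[1.6,0,0,0],[1.6,0,0,0],[1.6,0,0,0]]]'; python3 d.py
```

```text
clock: 4.92
eef_pos: [664.0, 29.1, 57.6]
tool_rot: [3.141, 0.003, 3.02]
force: [5.4, 0.0, 2.2]
width: 0.0
gripper_force: 2.3
t 4.9167 pos [664.05  29.15  57.63] rot [1.7998e+02 1.5000e-01 1.7304e+02] F [5.4 0.  2.2] w 0.0
along 22.2 across -0.4 yaw err 0.01
tool shift to bar1 mid [-22.2  -0.4]
clock: 5.42
eef_pos: [646.0, 31.3, 57.0]
tool_rot: [-3.141, -0.003, 3.02]
force: [-0.2, 0.6, 3.5]
width: -0.2
gripper_force: 1.6
t 5.4167 pos [645.97  31.33  57.03] rot [-1.7999e+02 -1.6000e-01  1.7305e+02] F [-0.18  0.61  3.52] w -0.2
along 40.4 across -0.3 yaw err 0.0
tool shift to bar1 mid [-40.4  -0.3]
```

```bash
python3 -m inch '[[[0.4,0,-0.05,0],[0.8,0,-0.05,0],[1.2,0,-0.05,0],[1.6,0,-0.05,0],[2,0,-0.05,0],[2.4,0,-0.05,0],[2.8,0,-0.05,0],[3.2,0,-0.05,0]]]'; python3 d.py;  python3 - <<'E'
from h import *
from cell import get_image,camera_params
a=get_image('side');cv2.imwrite('pics/side2.png',a);b=cv2.imread('pics/side0.png')
# short-end/near rail patch shift (fixed rail part), sub-pixel
for (x0,y0,x1,y1) in[(240,225,275,250),(255,230,300,250)]:
    f=lambda i:np.float32(cv2.cvtColor(i,6)[y0:y1,x0:x1]);print(cv2.phaseCorrelate(f(b),f(a),cv2.createHanningWindow((x1-x0,y1-y0),5)))
p=camera_params('side');q=cv2.projectPoints(np.array([[507.,48,40],[512,48,40]]),p['rvec'],p['tvec'],p['mtx'],None)[0];print(q[1]-q[0])
E
```

```text
clock: 6.08
eef_pos: [615.0, 35.1, 57.8]
tool_rot: [-3.142, -0.0, 3.02]
force: [1.1, 0.4, 2.7]
width: -0.2
gripper_force: 1.3
t 6.0833 pos [615.02  35.11  57.82] rot [-1.8000e+02 -2.0000e-02  1.7305e+02] F [1.06 0.4  2.74] w -0.2
along 71.6 across -0.4 yaw err 0.01
tool shift to bar1 mid [-71.6  -0.3]
((-0.21044451475388115, 0.2221086492121067), 0.607457718319363)
((1.1327506238580263, 0.21453619050167916), 0.8230076687865787)
[[ 1.34736477 -0.37672306]]
```

```bash
python3 -m inch '[[[0.4,0,0,0],[0.8,0,0,0],[1.2,0,0,0],[1.6,0,0,0],[2,0,0,0],[2.4,0,0,0],[2.8,0,0,0],[3.2,0,0,0]]]'; python3 d.py;  python3 -m inch '[[[0.4,0,0,0],[0.8,0,0,0],[1.2,0,0,0],[1.6,0,0,0],[2,0,0,0],[2.4,0,0,0],[2.8,0,0,0],[3.2,0,0,0]]]'; python3 d.py
```

```text
clock: 6.8
eef_pos: [583.4, 38.9, 57.8]
tool_rot: [-3.142, -0.0, 3.02]
force: [2.2, -0.4, 2.5]
width: 0.4
gripper_force: 1.3
t 6.8 pos [583.36  38.94  57.84] rot [-1.8000e+02 -2.0000e-02  1.7304e+02] F [ 2.17 -0.45  2.49] w 0.4
along 103.4 across -0.3 yaw err 0.01
tool shift to bar1 mid [-103.4   -0.3]
clock: 7.47
eef_pos: [552.3, 42.8, 58.0]
tool_rot: [3.141, 0.001, 3.02]
force: [1.7, -0.1, 2.3]
width: 0.3
gripper_force: 1.2
t 7.4667 pos [552.29  42.79  57.96] rot [1.7999e+02 6.0000e-02 1.7303e+02] F [ 1.74 -0.12  2.27] w 0.3
along 134.7 across -0.4 yaw err 0.02
tool shift to bar1 mid [-134.7   -0.3]
```

```bash
python3 -m inch '[[[0.4,0,0,0],[0.8,0,0,0],[1.2,0,0,0],[1.6,0,0,0],[2,0,0,0],[2.4,0,0,0],[2.8,0,0,0],[3.2,0,0,0]]]'; python3 -m inch '[[[0.4,0,0,0],[0.8,0,0,0],[1.2,0,0,0],[1.4,0,0,0],[1.4,0,0,0],[1.4,0,0,0],[1.4,0,0,0]]]'; python3 d.py
```

```text
clock: 8.13
eef_pos: [521.0, 46.6, 57.9]
tool_rot: [3.141, 0.002, 3.02]
force: [4.7, -0.1, 2.4]
width: -0.1
gripper_force: 2.2
clock: 8.72
eef_pos: [505.2, 48.4, 57.6]
tool_rot: [-3.141, -0.002, 3.02]
force: [-1.6, 1.6, 2.8]
width: -0.1
gripper_force: 1.4
t 8.7167 pos [505.23  48.44  57.55] rot [-1.7998e+02 -1.4000e-01  1.7306e+02] F [-1.58  1.56  2.76] w -0.1
along 182.1 across -0.3 yaw err -0.0
tool shift to bar1 mid [-182.1   -0.3]
```

Bar 6 is dipped by about 2.4 mm, so I'll lift straight up and check the result.

```bash
python3 -m inch '[[[0,0,-0.5,0],[0,0,-1.5,0],[0,0,-3.5,0],[0,0,-6,0],[0,0,-9,0],[0,0,-12,0],[0,0,-14,0],[0,0,-15,0]]]'; python3 -m inch '[[[0,3,0,0],[0,6,0,0],[0,9,0,0],[0,12,0,0],[0,15,0,0],[0,18,0,0],[0,20,0,0],[0,20,0,0]]]'; python3 -m inch '[[[0,0,0,0],[0,0,0,0],[0,0,0,0],[0,0,0,0]]]'; python3 - <<'E'
from h import *
from cell import get_image,camera_params
im=get_image('top');p=camera_params('top')
cv2.imwrite('pics/end.png',np.hstack([cv2.resize(im[130:280,180:330],(400,400)),cv2.resize(get_image('side')[170:290,210:370],(400,400))]))
k,cs=bars(im,(216,145,302,232),(15,60,165),(25,148,255),100)
for c in sorted(cs,key=lambda c:c[:,0,1].mean()):
    r=cv2.minAreaRect(c);print(np.round(r[0],1),cast(p,r[0],58)[0].round(1))
E
```

```text
clock: 9.38
eef_pos: [507.7, 48.3, 211.5]
tool_rot: [3.14, 0.005, 3.02]
force: [-0.8, -0.4, 0.1]
width: 0.1
gripper_force: 0.0
clock: 10.05
eef_pos: [529.9, 253.1, 208.4]
tool_rot: [3.137, -0.0, 3.027]
force: [0.7, 1.3, -0.3]
width: 0.0
gripper_force: 0.0
clock: 10.38
eef_pos: [530.8, 245.2, 208.0]
tool_rot: [-3.141, 0.0, 3.018]
force: [0.3, -0.4, 0.5]
width: 0.3
gripper_force: 0.0
[259. 158.] [686.   26.1  58. ]
[257.9 169.8] [649.8  30.6  58. ]
[256.5 181.6] [614.5  35.5  58. ]
[255.5 193.6] [578.7  39.5  58. ]
[254.9 205.8] [542.9  42.1  58. ]
[258.1 218.4] [505.8  34.   58. ]
```

View pics/end.png

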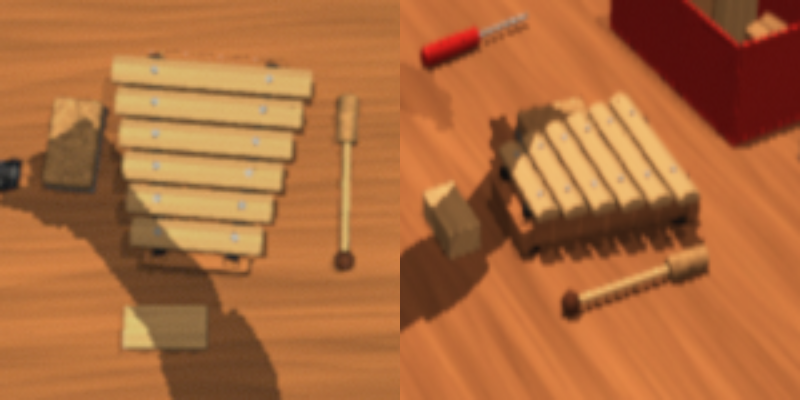

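The xylophone has not moved: bars 1–4 are where they started, and the readings for 5 and 6 are only off because of the arm's shadow. All bars are level, the other things are undisturbed, and the hand is clear at the left edge of the crop.

```bash
python3 -c "
from cell import order;print(order.finish_job())"
```

```text
the job is handed in; nothing more can be done
None
```

I ran the closed fingertips along all six bars from longest to shortest, pressing about 1.5–3 mm deep by the tip height, then took the hand away and handed the job in; the last pictures show the xylophone in place and nothing else disturbed, but the hand-in gave no verdict.

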